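# Couple a pressure gauge to the bench air outlet

### The arm

A 7-joint arm with a two-finger parallel gripper is mounted at the origin on the work surface. World frame = base frame: x ahead of the robot, y to its left, z up, the work surface at z = 0. Lengths are in mm, angles in rad, forces in N, time in s.
With the tool pointing down it reaches from about 350 to 900 mm from the base axis. Payload 7.2 kg.
Tool frame: the origin (TCP) lies at the very end of the fingers, on their centre line; the grasp point (between the pads) lies bot.tcp_to_grasp behind it (bot.tcp_to_grasp is the distance from the TCP to the grasp point, in mm); z points along the fingers, y is the direction in which the jaws open and shut (so a half turn about z gives the same grasp; the last joint's range is limited). The gripper opens to 88 mm and grips with 3 to 60 N. Pads are 20 mm wide; open, the fingers measure 115 mm over their backs; the gripper's body (75 mm by 178 mm) begins 61 mm behind the grasp point.
Start: joints at [1.066, 0.411, -0.013, 1.596, 0.006, 1.134, -0.082], TCP at [264.391, -566.328, 198.753] pointing down, gripper open.
Joint ranges: [-2.95, 2.95], [-0.29, 1.99], [-1.47, 1.44], [0.14, 2.54], [-1.03, 4.17], [0.13, 1.85], [-2.86, 2.86]. Speed limits (rad/s): [2.39, 2.39, 3.01, 3.01, 3.14, 3.14, 3.14].

### API

Orientations are given as a unit quaternion [w, x, y, z].
In Python, from bench import bot gives the robot as it stands. The module is installed in compiled form; this text tells all that it offers.
- The arm moves only by the shell command python3 -m pendant 'ROWS' [FORCE]. ROWS is JSON, a list of rows, each a list of 3 entries, a list of its own where there are three numbers: the shift along the world's x, y, z normalised to -1 to 1, where 1 is 25 cm, then the turn, a rotation vector about the world's x, y, z normalised to -1 to 1, where 1 is 180 degrees, then the opening in per cent of the stroke, from 0 (shut) to 100 (fully open). In form: [[[dx, dy, dz], [rx, ry, rz], grip], ...]. A call has 1 to 12 rows; each row is the pose to reach, as a shift and turn from the pose commanded when the call began, turning the shorter way round; what a row does not reach only later rows make up. A row lasts 1/8 s, in which the tool goes at most 62.5 mm and 10.7 degrees, less where a joint would pass 70% of its speed; a pose out of reach is approached as far as the arm can. A call with a number of a shift or a turn outside -1 to 1 is refused whole. A call with a gripper value outside its range is refused whole. The fingers move at their own pace and stop on an object; FORCE is the grip in N (left out, the last holds). Time passes only in rows, so rows that repeat a pose let the fingers close. It gives the time, the measured TCP pose, the force and the opening at its end, in the units of the state.
- bot.get_state(): the state, without advancing time (a new reading comes with each control period).
- bot.camera(name): name is "scene" or "top"; returns a dict with "img" (384x512x3 uint8, red, green, blue), "range_z" (384x512 float32, mm along the optical axis (not along the pixel's ray), 0 where there is no reading), "vfov" (degrees; the focal length in pixels is half the picture's height over the tangent of half this angle, whatever the lens; pixels are square), "cx", "cy" (the principal point, pixels), "D" ([k1, k2, p1, p2, k3] as OpenCV has them; the pictures are not rectified), "cam_to_world" (4x4, takes a point from camera to world coordinates). Camera axes: x right, y up, looking along -z (the intrinsics and any distortion apply to the point x, -y, -z); pixel columns grow to the right and rows downward; lengths in mm; the calibration is good to about 2 mm. A picture is of the moment at which its call begins.
- bot.close_job(): hands the job in, once; it reports no verdict.
The state is a dict: "t": time; "joint_pos": joint angles; "qvel": joint speeds; "joint_efforts": joint torques, N m; "tcp_pos": TCP position; "orientation": TCP orientation; "force": force on the tool from outside, world axes, zero at the start; "moment": the same for the moment, N m; "opening": opening from 0.0 (shut) to 1.0 (fully open).
Only numpy, scipy, OpenCV 4.12 (cv2) and the standard library are available. Lean on these libraries where they do the work, as an engineer would, in place of code of your own. Each camera call takes 0.05 s, during which the arm holds its last target. There are 200 camera calls.

### The job

Fit the pressure gauge into the blue quick coupler on the bench air outlet: stand it upright, plug down, in the coupler's mouth and let go of it, then pull the blue sleeve all the way down so that the gauge drops fully home, and let the sleeve spring back up to lock it. Leave the orange silencer standing in the rack.

Things in the scene. Friction and masses are not known exactly. Their poses are not given: they have to be found in the camera images.
- gauge: Pressure gauge on a steel plug, 82 mm tall, 180 g, loose, standing in a well of the wooden rack. Origin: centre of the plug's foot, z up. Foot 17 mm across, nose 22 mm to z = 16, groove 11 mm to z = 28, stem 22 mm to z = 46; head: black disc on edge, 36 mm across, centre z = 64, 22 mm thick along the gauge's x, white dials facing its +x and -x. Grip across the dials.
- coupler: Fixed upright coupler on a 100 x 84 x 30 mm aluminium block. Origin: on its axis at the bench, z up. Brass funnel mouth: rim z = 94 mm, 39 mm wide, narrowing to a 24 mm bore at z = 78. Sleeve up: jaws bar the bore, the gauge's foot stands on them at z = 62 and cannot be forced past. Sleeve down: jaws open, the gauge falls by its weight to foot z = 36 (home); sleeve up again locks it.
- sleeve (a joint): Blue sleeve of the coupler: 0 = up (sprung rest), 0.016 m = pulled fully down (jaws wide open). At 0: neck 48 mm across at z = 72 to 90 mm over the bench, below it a ribbed flange 64 mm across at z = 50 to 72; both move with it. Spring 8 N at rest, 15 N down. Grip the neck from above, fingers either side of the gauge, and push down on the flange.
- silencer: The unwanted fitting: same steel plug, round orange cap 30 mm across, copper bands, 78 mm tall. Origin: centre of the plug's foot, z up. It stays standing in its well. Rack: 55 x 150 x 34 mm, two wells 84 mm apart, 27 mm wide, floor 10 mm above the bench; the gauge is in one, the silencer in the other.

How it is judged:
By the outcome, as a careful person would: the job done as asked, in the order asked, and still so for the second after the job is handed in, with the robot touching nothing.
It also fails if it takes over 58 s, if anything falls off the work surface, if the arm or the gripper's body presses on something with over 40 N, if the wrist force passes 120 N, or if a joint passes its speed limit or range.

## Working session

There is one attempt and no reset: what is moved stays moved. The work goes in short steps, Python scripts to look and compute and a shell command to move; the robot and the scene stay as the last step left them, time stands still between calls to the robot, and variables do not carry over. Pictures are saved under pics/ and viewed, about 8 in all and at most 12, crops included, and the job is handed in when it is done.

```bash
mkdir -p pics; cat > h.py <<'E'
import numpy as np, cv2
from bench import bot
def grab(name):
    c=bot.camera(name); h,w=c["img"].shape[:2]
    f=h/2/np.tan(np.radians(c["vfov"])/2)
    K=np.array([[f,0,c["cx"]],[0,f,c["cy"]],[0,0,1.]]); D=np.array(c["D"],float)
    u,v=np.meshgrid(np.arange(w),np.arange(h))
    p=cv2.undistortPoints(np.stack([u,v],-1).reshape(-1,1,2).astype(float),K,D).reshape(h,w,2)
    z=c["range_z"]; P=np.stack([p[...,0]*z,-p[...,1]*z,-z],-1)
    T=np.array(c["cam_to_world"]); W=P@T[:3,:3].T+T[:3,3]; W[z==0]=np.nan
    return c["img"],W,T
def save(img,n,s=1.5): cv2.imwrite(n,cv2.resize(img[...,::-1],None,fx=s,fy=s,interpolation=cv2.INTER_CUBIC))
E
python3 - <<'E'
from h import *
ims=[]
for n in("scene","top"):
    i,W,T=grab(n); np.savez(n,i=i,W=W,T=T); save(i,f"pics/{n}0.png"); print(n,T.round(2).tolist())
s=bot.get_state();print(s,bot.tcp_to_grasp)
E
```

```text
scene [[-0.06, -0.75, 0.65, 1112.83], [1.0, -0.04, 0.04, 53.43], [-0.0, 0.65, 0.76, 729.35], [0.0, 0.0, 0.0, 1.0]]
top [[0.02, 1.0, -0.08, 477.61], [-1.0, 0.02, 0.0, 8.12], [0.01, 0.08, 1.0, 912.3], [0.0, 0.0, 0.0, 1.0]]
{'t': 0.1, 'joint_pos': array([ 1.06577683,  0.41182025, -0.0127349 ,  1.59691344,  0.00558735,
        1.13429345, -0.08220286]), 'qvel': array([ 1.34214997e-04, -1.40964918e-03,  2.10763689e-03, -2.31613327e-04,
        6.16135379e-04,  1.23540646e-05,  8.91630370e-04]), 'joint_efforts': array([ 2.22661874e-03, -5.89100289e+01,  6.43765423e-01, -2.91708648e+01,
       -5.37813816e-02,  1.45558140e-02,  6.83935878e-05]), 'tcp_pos': array([ 264.19660446, -565.90083722,  198.01205604]), 'orientation': array([-6.73477457e-04,  9.76239037e-01,  2.16695301e-01, -1.89301332e-04]), 'force': array([-0.24086299,  0.0019776 , -1.03390921]), 'moment': array([-0.01420668,  0.01774887, -0.03199694]), 'opening': 0.9956071759813129} 18.700000000000003
```

View pics/scene0.png

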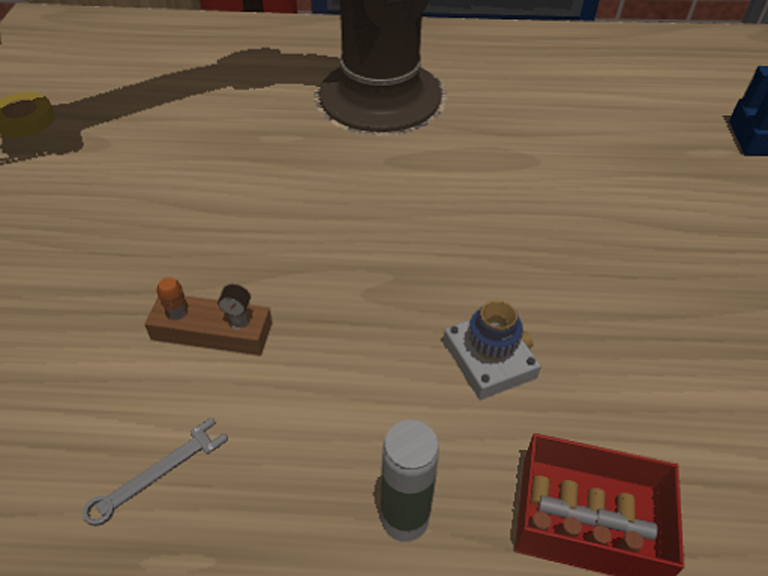

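View pics/top0.png

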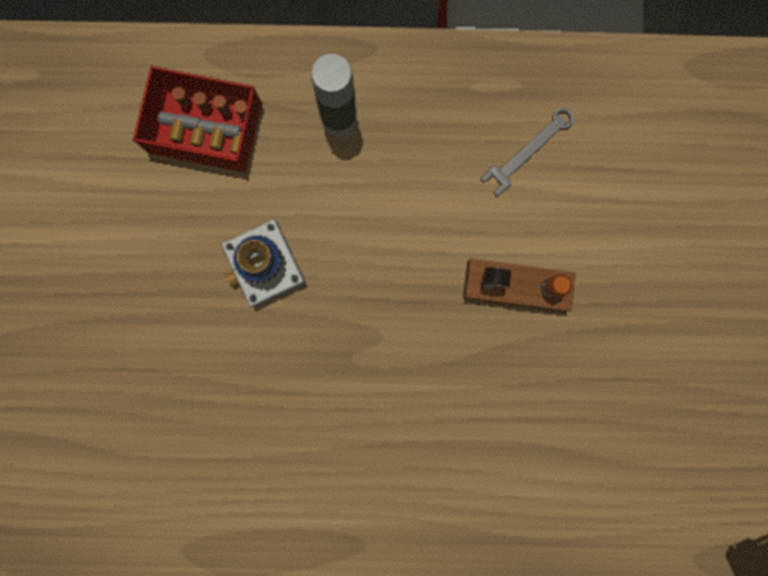

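Scene: silencer at about (170,298) and gauge at (235,303), its dial facing roughly the camera. The coupler is at (497,335). Top view: gauge head (495,280), silencer (560,287), coupler mouth (254,258).

```bash
python3 - <<'E'
from h import *
for n in("scene","top"):
    d=np.load(n+".npz"); W=d["W"]; i=d["i"]
    z=W[...,2]; print(n,"bench z",np.nanmedian(z[180:260,200:300]))
    cs={"scene":((155,202),(112,162)),"top":((188,330),(191,373))}[n]
    for nm,(c,r) in zip(("gauge","sil"),((cs[0][1]if n=="top" else 157,187 if n=="top" else 200),((373,191) if n=="top" else (113,195)))):
        y,x=np.mgrid[:384,:512]; m=(abs(x-c)<22)&(abs(y-r)<22)&(z>50)
        P=W[m]; print(nm,m.sum(),"pct5",np.percentile(P,[3],0).round(1),"95",np.percentile(P,97,axis=0).round(1))
        if nm=="gauge":
            r_=cv2.minAreaRect(P[:,:2].astype(np.float32)); print(r_)
            t=P[P[:,2]>70]; print("top",t.mean(0).round(1),cv2.minAreaRect(t[:,:2].astype(np.float32)))
            # scene: plane of dial facing camera
            u,s,v=np.linalg.svd(P-P.mean(0)); print(P.mean(0).round(1),v.round(2),s.round(1))
    c,r=(169,172) if n=="top" else (331,215)
    m=(abs(x-c)<25)&(abs(y-r)<25)&(z>86)&(z<102)
    P=W[m]; print("rim",m.sum(),cv2.minEnclosingCircle(P[:,:2].astype(np.float32)),np.median(P[:,2]))
    A=np.c_[2*P[:,:2],np.ones(len(P))]; s=np.linalg.lstsq(A,(P[:,:2]**2).sum(1),rcond=None)[0]; print(s[:2],np.sqrt(s[2]+s[0]**2+s[1]**2))
    # rack top & block top rects
    for nm,c,r,h in(("rack",*((347,190) if n=="top" else (139,215)),34),("block",*((175,176) if n=="top" else (328,228)),30)):
        m=(abs(x-c)<48)&(abs(y-r)<48)&(abs(z-h)<5); m=cv2.morphologyEx(m.astype(np.uint8),cv2.MORPH_OPEN,np.ones((3,3)))>0
        print(nm,m.sum(),cv2.minAreaRect(W[m][:,:2].astype(np.float32)),np.median(z[m]))
a=np.load("scene.npz")["i"][175:250,90:190]; b=np.load("top.npz")["i"][165:215,300:400]; c=np.load("top.npz")["i"][140:215,130:230]
o=np.vstack([np.hstack([cv2.resize(a,(400,300),interpolation=2),cv2.resize(c,(400,300),interpolation=2)]),np.hstack([cv2.resize(b,(400,200),interpolation=2)]*2)])
save(o,"pics/crop.png",1)
E
```

```text
scene bench z -0.17236700363457658
gauge 374 pct5 [[ 560.3 -167.    52. ]] 95 [ 582.5 -135.    92.3]
((570.2732543945312, -151.94126892089844), (34.59128189086914, 24.927335739135742), 84.40160369873047)
top [ 573.7 -149.6   84.5] ((570.2732543945312, -151.94126892089844), (34.59128189086914, 24.927335739135742), 84.40160369873047)
[ 574.9 -150.2   79.5] [[ 0.34 -0.08 -0.94]
 [-0.1   0.99 -0.13]
 [ 0.93  0.14  0.33]] [234.8 181.5 114.3]
sil 315 pct5 [[ 551.8 -245.5   55.9]] 95 [ 575.2 -220.6   89.4]
rim 283 ((590.0615234375, 172.04360961914062), 24.43475914001465) 90.31735608577662
[590.81944502 171.93319115] 20.522783595011397
rack 1321 ((565.1463623046875, -193.81546020507812), (151.27651977539062, 60.10496520996094), 84.21815490722656) 33.13254049301429
block 1078 ((589.8908081054688, 170.37661743164062), (102.16024017333984, 83.13374328613281), 27.774431228637695) 29.000917552216947
top bench z -0.9911866535765625
gauge 231 pct5 [[ 557.2 -167.1   70.1]] 95 [ 580.9 -135.2   92.2]
((569.0386352539062, -152.0568389892578), (35.947486877441406, 23.87875747680664), 83.97587585449219)
top [ 568.5 -149.9   86. ] ((569.099853515625, -152.06329345703125), (35.947486877441406, 23.75574493408203), 83.97587585449219)
[ 568.2 -149.9   85.3] [[-0.11 -0.98  0.17]
 [ 0.87 -0.02  0.49]
 [ 0.47 -0.2  -0.86]] [151.1 117.7  81.3]
sil 225 pct5 [[ 545.6 -246.5   59.9]] 95 [ 572.  -220.9   88.8]
rim 228 ((588.716064453125, 171.4615478515625), 23.866159439086914) 89.89817718434324
[588.56773699 171.07993316] 20.284762128290847
rack 1315 ((564.38818359375, -194.02297973632812), (150.6342315673828, 55.394554138183594), 83.59962463378906) 32.99218150636659
block 941 ((588.7574462890625, 171.4024200439453), (99.83373260498047, 84.11911010742188), 27.041091918945312) 28.79492389784275
```

View pics/crop.png

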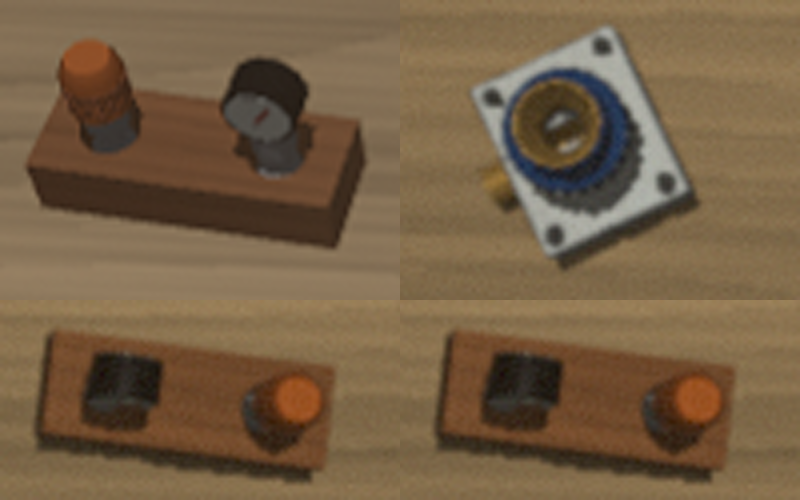

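The crop confirms the coupler is plain upright. The gauge is upright at about (569.5,-152) with its dial axis at about -6°, and the coupler axis is at about (589.5,171). I'm setting out now, turning the tool +59° so the jaws lie across the dials.

```bash
python3 -m pendant '[[[0.25,0.33,0],[0,0,0.06],100],[[0.5,0.66,0],[0,0,0.12],100],[[0.75,1,0],[0,0,0.18],100],[[0.75,1,0],[0,0,0.24],100],[[0.75,1,0],[0,0,0.328],100],[[0.75,1,0],[0,0,0.328],100],[[0.75,1,0],[0,0,0.328],100],[[0.75,1,0],[0,0,0.328],100],[[0.75,1,0],[0,0,0.328],100]]' 25
python3 -m pendant '[[[0.235,0.33,-0.05],[0,0,0],100],[[0.47,0.657,-0.1],[0,0,0],100],[[0.47,0.657,-0.2],[0,0,0],100],[[0.47,0.657,-0.25],[0,0,0],100],[[0.47,0.657,-0.25],[0,0,0],100],[[0.47,0.657,-0.25],[0,0,0],100]]'
python3 - <<'E'
from h import *
from scipy.spatial.transform import Rotation as R
s=bot.get_state(); q=s["orientation"]; print(s["tcp_pos"],R.from_quat(np.roll(q,-1)).as_matrix().round(3),s["t"])
i,W,T=grab("scene"); save(i[130:290,60:260],"pics/a.png",3)
E
```

```text
t: 1.23
tcp_pos: [451.3, -317.2, 198.6]
orientation: [-0.0, 0.744, 0.668, -0.0]
force: [-0.2, -0.2, -0.0]
opening: 0.999
t: 1.98
tcp_pos: [569.0, -154.0, 136.9]
orientation: [0.0, 0.744, 0.669, -0.0]
force: [0.0, -0.3, 1.2]
opening: 0.999
[ 568.96627017 -153.98089352  136.86050869] [[ 0.106  0.994  0.   ]
 [ 0.994 -0.106 -0.001]
 [-0.001  0.    -1.   ]] 1.975
```

View pics/a.png

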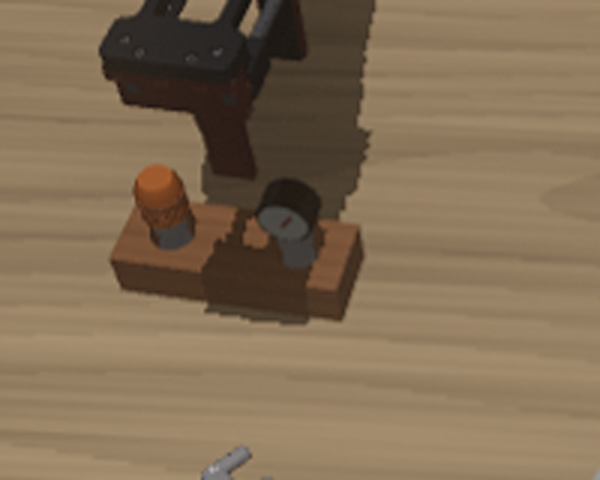

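The near finger tip shows at (235,175) in the crop, and the gauge head at (288,210). The tip looks left of the gauge, so I'll measure it.

```bash
python3 - <<'E'
from h import *
for n in ("scene","top"):
    i,W,T=grab(n)
    z=W[...,2]; m=(abs(W[...,0]-569)<90)&(abs(W[...,1]+152)<60)&(z>122)&(z<175)
    P=W[m]; print(n,m.sum())
    for a,b in((500,569),(569,640)):
        q=P[(P[:,0]>a)&(P[:,0]<b)]
        if len(q): print(len(q),np.percentile(q,[3,50,97],axis=0).round(1).tolist())
s=bot.get_state(); print(s["tcp_pos"],s["t"],s["qvel"].round(3))
E
```

```text
scene 153
79 [[518.8, -158.6, 160.8], [524.9, -146.5, 168.4], [527.0, -137.5, 174.2]]
74 [[616.9, -169.7, 162.2], [620.9, -157.5, 169.0], [622.9, -147.5, 174.7]]
top 0
[ 569.24653499 -154.03504277  137.35366298] 2.125 [-0.005  0.    -0.005  0.001 -0.002 -0.003 -0.001]
```

```bash
python3 - <<'E'
from h import *
i,W,T=grab("scene")
for r in range(160,200,3): print(r,[tuple(W[r,c].round(0)) for c in (132,136,140,144)])
E
```

```text
160 [(np.float64(657.0), np.float64(-139.0), np.float64(265.0)), (np.float64(658.0), np.float64(-133.0), np.float64(267.0)), (np.float64(652.0), np.float64(-130.0), np.float64(261.0)), (np.float64(643.0), np.float64(-128.0), np.float64(251.0))]
163 [(np.float64(651.0), np.float64(-143.0), np.float64(253.0)), (np.float64(652.0), np.float64(-137.0), np.float64(254.0)), (np.float64(653.0), np.float64(-131.0), np.float64(255.0)), (np.float64(407.0), np.float64(-220.0), np.float64(3.0))]
166 [(np.float64(652.0), np.float64(-144.0), np.float64(247.0)), (np.float64(652.0), np.float64(-138.0), np.float64(248.0)), (np.float64(653.0), np.float64(-132.0), np.float64(250.0)), (np.float64(413.0), np.float64(-220.0), np.float64(-1.0))]
169 [(np.float64(627.0), np.float64(-156.0), np.float64(215.0)), (np.float64(627.0), np.float64(-150.0), np.float64(215.0)), (np.float64(652.0), np.float64(-133.0), np.float64(242.0)), (np.float64(422.0), np.float64(-218.0), np.float64(-1.0))]
172 [(np.float64(625.0), np.float64(-158.0), np.float64(206.0)), (np.float64(624.0), np.float64(-152.0), np.float64(205.0)),
[... 1592 characters left out ...]
64(494.0), np.float64(-228.0), np.float64(0.0)), (np.float64(492.0), np.float64(-220.0), np.float64(-1.0)), (np.float64(494.0), np.float64(-211.0), np.float64(2.0)), (np.float64(493.0), np.float64(-203.0), np.float64(1.0))]
196 [(np.float64(504.0), np.float64(-225.0), np.float64(2.0)), (np.float64(502.0), np.float64(-218.0), np.float64(0.0)), (np.float64(501.0), np.float64(-209.0), np.float64(0.0)), (np.float64(503.0), np.float64(-200.0), np.float64(2.0))]
199 [(np.float64(538.0), np.float64(-211.0), np.float64(34.0)), (np.float64(538.0), np.float64(-203.0), np.float64(34.0)), (np.float64(538.0), np.float64(-195.0), np.float64(35.0)), (np.float64(510.0), np.float64(-199.0), np.float64(1.0))]
```

The visible tip sits at z≈160, but the TCP reads 137. Either the finger tips swing as they close or something is offset, so I'll check at about 25% opening, in the air.

```bash
cat > tip.py <<'E'
from h import *
def tips(cx,cy):
    i,W,T=grab("scene"); z=W[...,2]; s=bot.get_state(); t=s["tcp_pos"]
    m=(abs(W[...,0]-cx)<75)&(abs(W[...,1]-cy)<60)&(z>t[2]-15)&(z<t[2]+60)
    P=W[m]; print(len(P),"tcp",t.round(1),s["opening"],s["force"].round(1))
    for side in(-1,1):
        q=P[(P[:,0]-cx)*side>0]
        if len(q): print(side,len(q),np.percentile(q,[2,50,98],axis=0).round(1).tolist())
    return i
E
python3 -m pendant '[[[0,0,0],[0,0,0],30],[[0,0,0],[0,0,0],30],[[0,0,0],[0,0,0],30],[[0,0,0],[0,0,0],30],[[0,0,0],[0,0,0],30]]'
python3 -c "
from tip import *
i=tips(569,-152);save(i[110:270,90:230],'pics/b.png',4)"
```

```text
t: 2.8
tcp_pos: [569.4, -152.0, 136.2]
orientation: [-0.0, 0.743, 0.67, 0.0]
force: [-0.6, -0.2, -0.1]
opening: 0.468
284 tcp [ 569.4 -152.   136.2] 0.427532934026938 [-0.5 -0.7 -0.2]
-1 130 [[540.9, -157.9, 160.3], [548.4, -142.5, 171.4], [550.7, -137.4, 194.6]]
1 154 [[593.3, -166.0, 162.2], [598.5, -150.5, 174.7], [600.6, -142.7, 193.0]]
```

View pics/b.png

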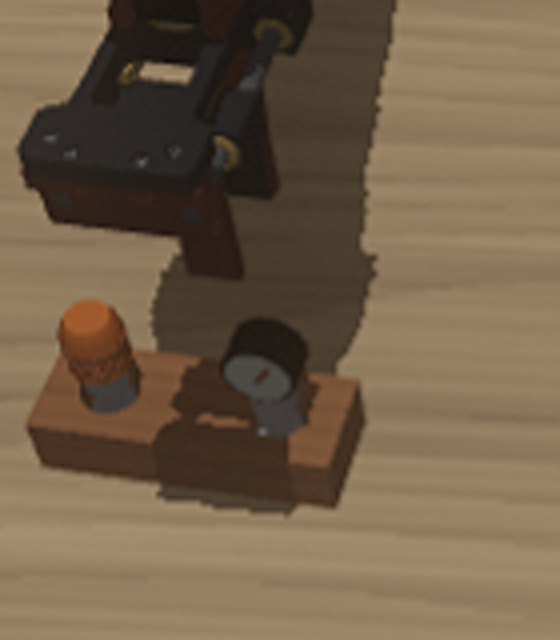

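The lateral position has settled exactly, but the tips and palm both look about 24 mm higher than the reported z. I'll reopen, descend in steps and compare by eye.

```bash
python3 -m pendant '[[[0,0,0],[0,0,0],100],[[0,0,0],[0,0,0],100],[[0,0,0],[0,0,0],100],[[0,0,-0.1],[0,0,0],100],[[0,0,-0.2],[0,0,0],100],[[0,0,-0.2],[0,0,0],100],[[0,0,-0.2],[0,0,0],100],[[0,0,-0.2],[0,0,0],100]]'
python3 -c "
from tip import *
i=tips(569,-152);save(i[110:270,90:230],'pics/c.png',4)"
```

```text
t: 3.85
tcp_pos: [570.2, -152.2, 87.4]
orientation: [0.001, 0.743, 0.67, 0.001]
force: [-0.5, 0.9, -0.2]
opening: 0.999
566 tcp [ 570.1 -152.3   87.4] 0.999932684349686 [ 0.1 -0.2 -0.2]
-1 224 [[519.9, -162.5, 77.8], [527.1, -143.4, 118.4], [568.6, -135.0, 145.6]]
1 342 [[569.6, -167.3, 74.9], [618.8, -151.3, 114.1], [624.9, -136.2, 145.7]]
```

View pics/c.png

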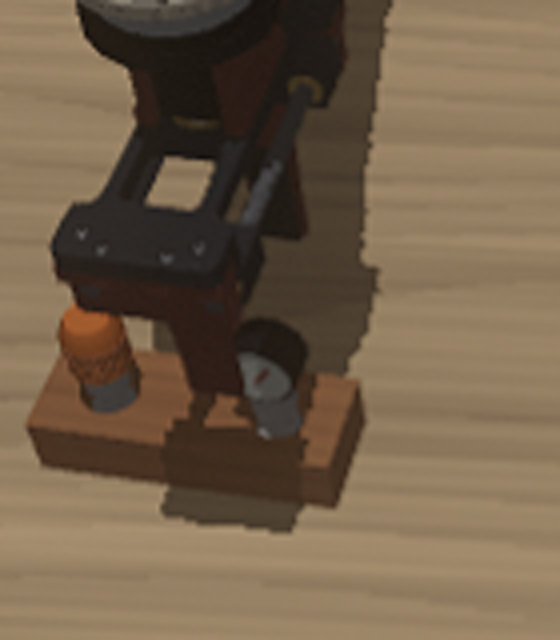

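The near finger tip is at (215,392) in this crop, beside the gauge head. I'm isolating its height.

```bash
python3 - <<'E'
from h import *
i,W,T=grab("scene")
for r in range(195,212,2): print(r,*[W[r,c].round(0).tolist() for c in (140,144,147)])
E
```

```text
195 [625.0, -156.0, 150.0] [624.0, -149.0, 150.0] [620.0, -146.0, 145.0]
197 [624.0, -157.0, 144.0] [622.0, -151.0, 143.0] [622.0, -146.0, 143.0]
199 [624.0, -158.0, 138.0] [624.0, -151.0, 140.0] [624.0, -146.0, 139.0]
201 [622.0, -160.0, 131.0] [622.0, -153.0, 132.0] [623.0, -147.0, 133.0]
203 [623.0, -160.0, 127.0] [622.0, -154.0, 127.0] [622.0, -148.0, 127.0]
205 [620.0, -162.0, 118.0] [623.0, -154.0, 122.0] [622.0, -149.0, 122.0]
207 [622.0, -163.0, 115.0] [622.0, -156.0, 115.0] [624.0, -150.0, 118.0]
209 [561.0, -191.0, 32.0] [559.0, -183.0, 31.0] [563.0, -176.0, 36.0]
211 [567.0, -189.0, 33.0] [566.0, -182.0, 33.0] [567.0, -175.0, 34.0]
```

Vision says the tip is about 25 mm above the reported TCP. At reported z=38 both readings are safe: it clears the 34 mm rack top, and either way the pads are on the head. I'll descend there, check, and close.

```bash
python3 -m pendant '[[[0,0,-0.1],[0,0,0],100],[[0,0,-0.19],[0,0,0],100],[[0,0,-0.19],[0,0,0],100],[[0,0,-0.19],[0,0,0],100]]'
python3 - <<'E'
from h import *
i,W,T=grab("scene"); save(i[130:270,90:230],'pics/d.png',4)
for r in range(206,232,2): print(r,*[W[r,c].round(0).tolist() for c in (144,148,152)])
E
```

```text
t: 4.45
tcp_pos: [570.0, -152.1, 39.7]
orientation: [0.0, 0.743, 0.67, 0.0]
force: [-0.2, -0.2, 0.4]
opening: 0.999
206 [650.0, -143.0, 153.0] [653.0, -136.0, 157.0] [652.0, -129.0, 157.0]
208 [651.0, -144.0, 149.0] [652.0, -137.0, 151.0] [652.0, -130.0, 151.0]
210 [654.0, -143.0, 147.0] [654.0, -137.0, 148.0] [652.0, -131.0, 146.0]
212 [626.0, -156.0, 106.0] [628.0, -149.0, 109.0] [654.0, -131.0, 144.0]
214 [625.0, -158.0, 100.0] [628.0, -150.0, 103.0] [618.0, -146.0, 92.0]
216 [622.0, -160.0, 91.0] [627.0, -151.0, 96.0] [622.0, -146.0, 91.0]
218 [623.0, -160.0, 86.0] [624.0, -153.0, 88.0] [623.0, -146.0, 87.0]
220 [624.0, -161.0, 80.0] [624.0, -154.0, 81.0] [624.0, -147.0, 82.0]
222 [624.0, -162.0, 75.0] [623.0, -155.0, 75.0] [626.0, -147.0, 78.0]
224 [624.0, -163.0, 68.0] [623.0, -156.0, 69.0] [624.0, -149.0, 70.0]
226 [594.0, -178.0, 22.0] [594.0, -170.0, 23.0] [597.0, -161.0, 28.0]
228 [593.0, -179.0, 15.0] [596.0, -170.0, 19.0] [596.0, -162.0, 20.0]
230 [594.0, -180.0, 9.0] [597.0, -171.0, 13.0] [596.0, -163.0, 13.0]
```

View pics/d.png

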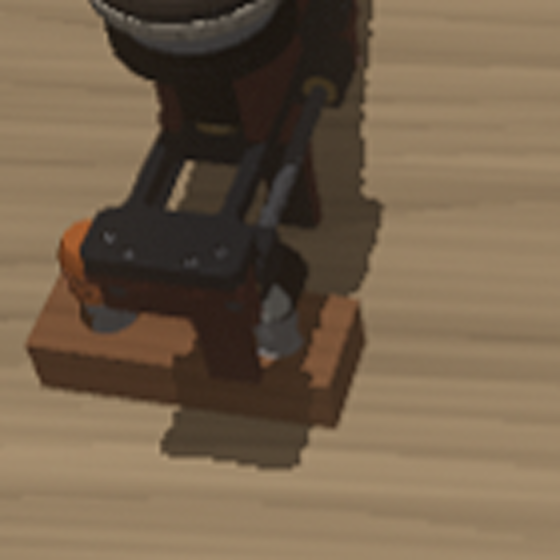

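Tip, palm and finger length all agree: the whole tool is about 25–26 mm above what it reports, so the tip is really near z≈65 and the pads are on the head. I'll go slightly lower, still above the rack by either reading, and close.

```bash
python3 -m pendant '[[[0,0,-0.015],[0,0,0],100],[[0,0,-0.015],[0,0,0],15],[[0,0,-0.015],[0,0,0],15],[[0,0,-0.015],[0,0,0],15],[[0,0,-0.015],[0,0,0],15],[[0,0,-0.015],[0,0,0],15],[[0,0,-0.015],[0,0,0],15],[[0,0,-0.015],[0,0,0],15],[[0,0,-0.015],[0,0,0],15],[[0,0,-0.015],[0,0,0],15],[[0,0,-0.015],[0,0,0],15],[[0,0,-0.015],[0,0,0],15]]' 30
python3 -m pendant '[[[0,0,0.1],[0,0,0],15],[[0,0,0.2],[0,0,0],15],[[0,0,0.4],[0,0,0],15],[[0,0,0.6],[0,0,0],15],[[0,0,0.6],[0,0,0],15],[[0,0,0.6],[0,0,0],15],[[0,0,0.6],[0,0,0],15]]'
python3 - <<'E'
from h import *
i,W,T=grab("scene"); np.savez("e",W=W,i=i); save(i[80:270,60:260],'pics/e.png',3)
E
```

```text
t: 6.0
tcp_pos: [569.4, -152.1, 35.0]
orientation: [-0.0, 0.743, 0.67, 0.0]
force: [-0.1, -0.2, 0.2]
opening: 0.253
t: 6.88
tcp_pos: [568.3, -151.9, 183.2]
orientation: [-0.001, 0.743, 0.67, -0.001]
force: [1.0, 0.1, -2.0]
opening: 0.251
```

View pics/e.png

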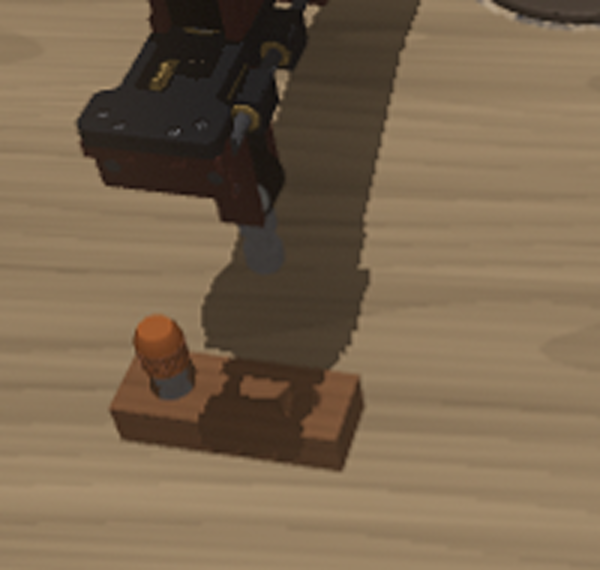

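The gauge is held: opening 0.251 means 22 mm, and the plug hangs at (262,250). The silencer is still standing. I'm carrying it over the coupler with the foot about 30 mm above the rim.

```bash
python3 -m pendant '[[[0.01,0.16,0],[0,0,0],15],[[0.02,0.33,0],[0,0,0],15],[[0.03,0.5,0],[0,0,0],15],[[0.04,0.65,0],[0,0,0],15]]'
python3 -m pendant '[[[0.01,0.16,0],[0,0,0],15],[[0.02,0.33,0],[0,0,0],15],[[0.03,0.5,0],[0,0,0],15],[[0.04,0.6,0],[0,0,0],15],[[0.04,0.643,-0.06],[0,0,0],15],[[0.04,0.643,-0.12],[0,0,0],15],[[0.04,0.643,-0.12],[0,0,0],15],[[0.04,0.643,-0.12],[0,0,0],15],[[0.04,0.643,-0.12],[0,0,0],15]]'
python3 - <<'E'
from h import *
i,W,T=grab("scene"); np.savez("f",W=W,i=i); save(i[100:280,260:440],'pics/f.png',3.3)
print(bot.get_state()["tcp_pos"])
E
```

```text
t: 7.42
tcp_pos: [578.8, 12.1, 183.9]
orientation: [-0.001, 0.743, 0.67, -0.001]
force: [0.3, -0.0, -1.6]
opening: 0.249
t: 8.55
tcp_pos: [589.9, 170.5, 155.6]
orientation: [0.0, 0.743, 0.669, 0.0]
force: [0.4, 0.6, -1.5]
opening: 0.249
[589.8155767  170.70176788 155.5824685 ]
```

View pics/f.png

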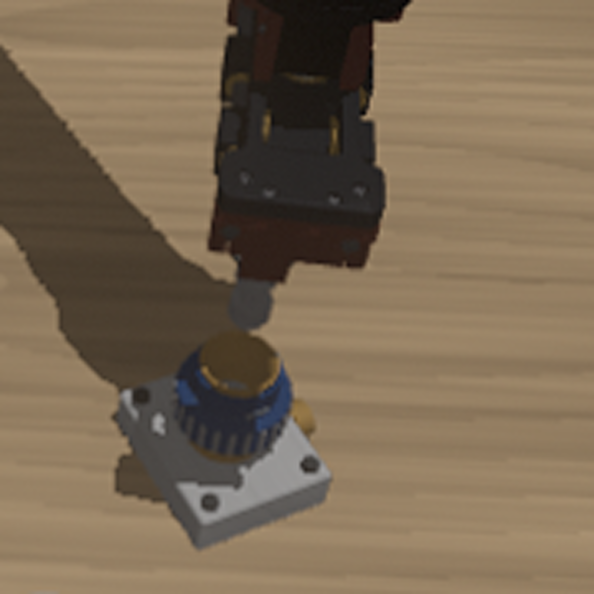

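The plug is at (250,305) and the mouth at (240,362) in the crop, so it hangs above it. I'm measuring the plug's axis against the rim.

```bash
python3 - <<'E'
from h import *
W=np.load("f.npz")["W"]
for r in range(182,204,2):
    q=W[r,322:352]; m=(abs(q[:,0]-590)<25)&(q[:,2]>110)&(abs(q[:,1]-171)<16); q=q[m]
    if len(q): print(r,len(q),"y",q[:,1].min().round(1),q[:,1].max().round(1),"maxx",q[:,0].max().round(1),"z",np.median(q[:,2]).round(1))
z=W[...,2]; y,x=np.mgrid[:384,:512]; m=(abs(x-331)<25)&(abs(y-212)<20)&(z>86)&(z<102)
P=W[m]; A=np.c_[2*P[:,:2],np.ones(len(P))]; s=np.linalg.lstsq(A,(P[:,:2]**2).sum(1),rcond=None)[0]; print(s[:2])
E
```

```text
182 16 y 159.7 180.7 maxx 610.8 z 186.6
184 15 y 161.3 180.2 maxx 610.2 z 180.7
186 12 y 163.3 179.5 maxx 601.3 z 165.9
188 13 y 161.1 181.5 maxx 600.2 z 152.3
190 13 y 160.8 181.1 maxx 595.0 z 148.0
192 13 y 161.0 180.7 maxx 597.4 z 146.5
194 13 y 160.7 179.4 maxx 600.8 z 143.5
196 12 y 162.3 180.4 maxx 601.0 z 138.9
198 8 y 165.1 177.0 maxx 601.8 z 136.1
[590.91196783 171.84017856]
```

The plug axis at about (590,171) matches the mouth within 1 mm, and the foot is at about 130. I'm lowering until the foot is close to 62.

```bash
python3 -m pendant '[[[0,0,-0.08],[0,0,0],15],[[0,0,-0.12],[0,0,0],15],[[0,0,-0.16],[0,0,0],15],[[0,0,-0.2],[0,0,0],15],[[0,0,-0.2],[0,0,0],15]]'
python3 -m pendant '[[[0,0,-0.02],[0,0,0],15],[[0,0,-0.04],[0,0,0],15],[[0,0,-0.06],[0,0,0],15],[[0,0,-0.064],[0,0,0],15],[[0,0,-0.064],[0,0,0],15],[[0,0,-0.064],[0,0,0],15]]'
```

```text
t: 9.22
tcp_pos: [588.9, 171.0, 104.2]
orientation: [-0.0, 0.743, 0.67, -0.001]
force: [1.0, 0.6, -2.1]
opening: 0.246
t: 9.98
tcp_pos: [589.5, 171.2, 89.2]
orientation: [0.0, 0.743, 0.67, 0.0]
force: [-0.1, 0.0, -1.5]
opening: 0.252
```

```bash
python3 -m pendant '[[[0,0,-0.004],[0,0,0],15],[[0,0,-0.008],[0,0,0],15],[[0,0,-0.009],[0,0,0],15],[[0,0,-0.009],[0,0,0],15],[[0,0,-0.009],[0,0,0],15]]'
python3 -m pendant '[[[0,0,0],[0,0,0],35],[[0,0,0],[0,0,0],60],[[0,0,0],[0,0,0],100],[[0,0,0],[0,0,0],100],[[0,0,0],[0,0,0],100],[[0,0,0],[0,0,0],100],[[0,0,0],[0,0,0],100]]'
python3 - <<'E'
from h import *
i,W,T=grab("scene"); np.savez("g",W=W,i=i); save(i[100:280,260:440],'pics/g.png',3.3)
print(bot.get_state()["tcp_pos"])
E
```

```text
t: 10.6
tcp_pos: [589.5, 171.2, 86.9]
orientation: [0.0, 0.743, 0.67, 0.0]
force: [-0.6, -0.2, -0.3]
opening: 0.245
t: 11.48
tcp_pos: [589.4, 171.2, 86.8]
orientation: [0.0, 0.743, 0.67, 0.0]
force: [-0.2, -0.1, 1.0]
opening: 0.978
[589.38998853 171.14706649  86.75124367]
```

View pics/g.png

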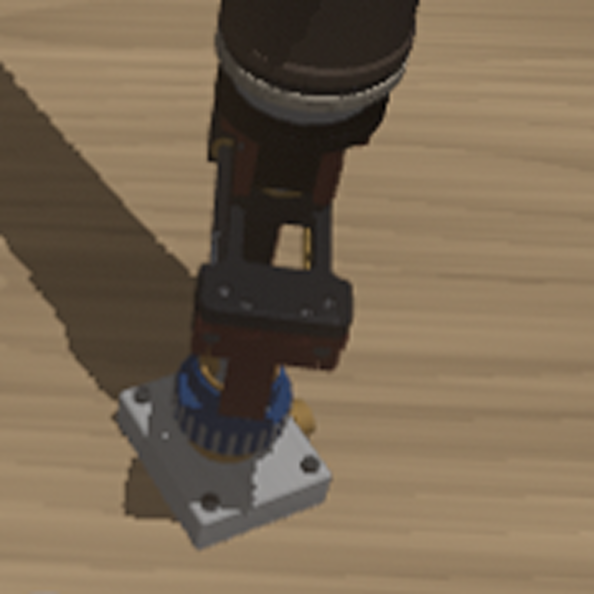

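The gauge is released: the z force went from -1.5 N to about 0 at 87, so the foot stands on the jaws as predicted. The finger at (240,400) in the crop hides the head. Next I lower the open fingers to a tip of about 78 (reported 53) around the neck, grip it, and check.

```bash
python3 -m pendant '[[[0,0,-0.04],[0,0,0],100],[[0,0,-0.08],[0,0,0],100],[[0,0,-0.12],[0,0,0],100],[[0,0,-0.136],[0,0,0],100],[[0,0,-0.136],[0,0,0],100],[[0,0,-0.136],[0,0,0],100]]'
python3 -m pendant '[[[0,0,0],[0,0,0],45],[[0,0,0],[0,0,0],45],[[0,0,0],[0,0,0],45],[[0,0,0],[0,0,0],45],[[0,0,0],[0,0,0],45],[[0,0,0],[0,0,0],45],[[0,0,0],[0,0,0],45],[[0,0,0],[0,0,0],45]]' 60
python3 - <<'E'
from h import *
a,W,T=grab("scene"); np.savez("h1",W=W,i=a); b,_,_=grab("top")
a=cv2.resize(a[150:270,280:400],(400,400),interpolation=2); b=cv2.resize(b[110:230,110:230],(400,400),interpolation=2)
save(np.hstack([a,b]),'pics/h.png',1)
for r in range(205,240,2):
  q=W[r,322:340]; print(r,np.nanmedian(q,axis=0).round(0).tolist())
E
```

```text
t: 12.28
tcp_pos: [589.6, 171.3, 53.0]
orientation: [0.0, 0.743, 0.67, 0.0]
force: [0.6, -0.5, -0.6]
opening: 1.0
t: 13.28
tcp_pos: [588.8, 171.2, 52.7]
orientation: [-0.0, 0.743, 0.67, -0.0]
force: [-4.8, 0.0, 3.8]
opening: 0.528
205 [669.0, 150.0, 199.0]
207 [673.0, 150.0, 199.0]
209 [675.0, 150.0, 198.0]
211 [676.0, 150.0, 194.0]
213 [674.0, 151.0, 187.0]
215 [674.0, 152.0, 182.0]
217 [669.0, 154.0, 171.0]
219 [669.0, 155.0, 165.0]
221 [670.0, 155.0, 162.0]
223 [645.0, 161.0, 125.0]
225 [621.0, 168.0, 89.0]
227 [621.0, 168.0, 82.0]
229 [617.0, 170.0, 71.0]
231 [620.0, 170.0, 69.0]
233 [620.0, 171.0, 63.0]
235 [620.0, 172.0, 57.0]
237 [620.0, 172.0, 51.0]
239 [610.0, 176.0, 31.0]
```

View pics/h.png

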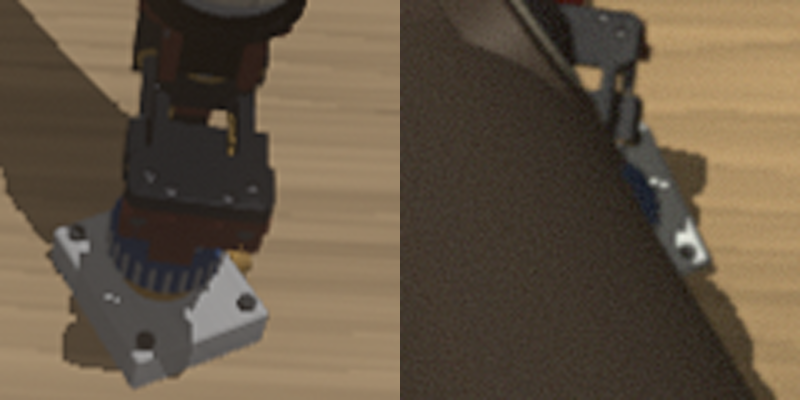

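The fingers hold the blue neck (opening ≈ 47 mm), tips just above the flange at (170,255) on the left. I'm pulling down in steps.

```bash
python3 -m pendant '[[[0,0,-0.012],[0,0,0],45],[[0,0,-0.024],[0,0,0],45],[[0,0,-0.024],[0,0,0],45]]'
python3 -m pendant '[[[0,0,-0.008],[0,0,0],45],[[0,0,-0.016],[0,0,0],45],[[0,0,-0.016],[0,0,0],45]]'
python3 -c "
from h import *
_,W,T=grab('scene'); 
for r in range(226,246,2): print(r,np.nanmedian(W[r,328:336],axis=0).round(0).tolist(),np.nanmedian(W[r,340:346],axis=0).round(0).tolist())"
```

```text
t: 13.75
tcp_pos: [588.8, 171.3, 47.4]
orientation: [-0.0, 0.743, 0.67, -0.0]
force: [-5.7, -0.9, 9.5]
opening: 0.525
t: 14.12
tcp_pos: [588.8, 171.2, 43.6]
orientation: [-0.0, 0.743, 0.67, -0.0]
force: [-7.9, -1.2, 11.4]
opening: 0.521
226 [669.0, 158.0, 149.0] [671.0, 175.0, 152.0]
228 [622.0, 170.0, 81.0] [671.0, 178.0, 147.0]
230 [622.0, 171.0, 76.0] [610.0, 193.0, 61.0]
232 [622.0, 172.0, 69.0] [614.0, 193.0, 60.0]
234 [621.0, 173.0, 62.0] [612.0, 195.0, 52.0]
236 [621.0, 174.0, 56.0] [607.0, 197.0, 39.0]
238 [621.0, 174.0, 50.0] [605.0, 199.0, 30.0]
240 [622.0, 176.0, 44.0] [609.0, 198.0, 29.0]
242 [615.0, 178.0, 29.0] [614.0, 198.0, 29.0]
244 [619.0, 178.0, 29.0] [618.0, 198.0, 29.0]
```

The force follows the sleeve spring (about 11.4 N at 9 mm), so the grip isn't slipping. I'll do the remaining 7 mm.

```bash
python3 -m pendant '[[[0,0,-0.006],[0,0,0],45],[[0,0,-0.012],[0,0,0],45],[[0,0,-0.012],[0,0,0],45]]'
python3 -m pendant '[[[0,0,-0.006],[0,0,0],45],[[0,0,-0.012],[0,0,0],45],[[0,0,-0.014],[0,0,0],45],[[0,0,-0.016],[0,0,0],45],[[0,0,-0.016],[0,0,0],45]]'
python3 -m pendant '[[[0,0,-0.008],[0,0,0],45],[[0,0,-0.008],[0,0,0],45],[[0,0,-0.008],[0,0,0],45],[[0,0,-0.008],[0,0,0],45]]'
```

```text
t: 14.55
tcp_pos: [588.8, 171.3, 40.8]
orientation: [-0.0, 0.743, 0.67, -0.0]
force: [-8.2, -1.0, 12.0]
opening: 0.523
t: 15.18
tcp_pos: [588.8, 171.3, 37.5]
orientation: [0.0, 0.743, 0.67, -0.0]
force: [-9.5, -2.3, 18.8]
opening: 0.526
t: 15.68
tcp_pos: [588.9, 171.3, 36.6]
orientation: [0.0, 0.743, 0.669, -0.0]
force: [-12.2, -3.5, 28.6]
opening: 0.528
```

At 16.1 mm of travel the force rises steeply (28.6 N), so it's at the stop. After a short dwell I'll let the sleeve up while still holding it, then open and rise.

```bash
python3 -m pendant '[[[0,0,0.006],[0,0,0],45],[[0,0,0.006],[0,0,0],45],[[0,0,0.006],[0,0,0],45],[[0,0,0.006],[0,0,0],45],[[0,0,0.025],[0,0,0],45],[[0,0,0.045],[0,0,0],45],[[0,0,0.065],[0,0,0],45],[[0,0,0.076],[0,0,0],45],[[0,0,0.076],[0,0,0],45],[[0,0,0.076],[0,0,0],45]]'
python3 -m pendant '[[[0,0,0],[0,0,0],100],[[0,0,0],[0,0,0],100],[[0,0,0],[0,0,0],100],[[0,0,0],[0,0,0],100],[[0,0,0],[0,0,0],100],[[0,0,0.1],[0,0,0],100],[[0,0,0.3],[0,0,0],100],[[0,0,0.5],[0,0,0],100],[[-0.2,-0.2,0.6],[0,0,0],100],[[-0.4,-0.4,0.6],[0,0,0],100],[[-0.6,-0.6,0.6],[0,0,0],100],[[-0.6,-0.6,0.6],[0,0,0],100]]'
python3 - <<'E'
from h import *
for n in("scene","top"):
    i,W,T=grab(n); np.savez("z"+n,W=W,i=i)
    z=W[...,2]; m=(abs(W[...,0]-590)<40)&(abs(W[...,1]-171)<40)
    h=m&(z>98)&(z<160); P=W[h]; print(n,"top z",np.percentile(z[m],99.5).round(1),len(P),P[:,:2].mean(0).round(1),cv2.minAreaRect(P[:,:2].astype(np.float32)))
    if n=="scene": a=i[160:280,270:390]
    else: b=i[110:230,110:230]
save(np.hstack([cv2.resize(k,(400,400),interpolation=2) for k in(a,b)]),"pics/z.png",1)
E
```

```text
t: 16.92
tcp_pos: [588.8, 171.2, 52.8]
orientation: [-0.0, 0.743, 0.67, -0.0]
force: [-5.3, -0.0, 5.8]
opening: 0.525
t: 18.42
tcp_pos: [437.2, 18.7, 202.9]
orientation: [0.001, 0.744, 0.669, -0.0]
force: [0.5, -0.9, 1.1]
opening: 1.0
scene top z 118.2 321 [593.1 171.4] ((589.8151245117188, 172.00051879882812), (35.521484375, 24.888652801513672), 79.1728744506836)
top top z 118.0 230 [587.6 169.1] ((588.3357543945312, 171.15188598632812), (35.33405685424805, 24.051464080810547), 83.71382141113281)
```

View pics/z.png

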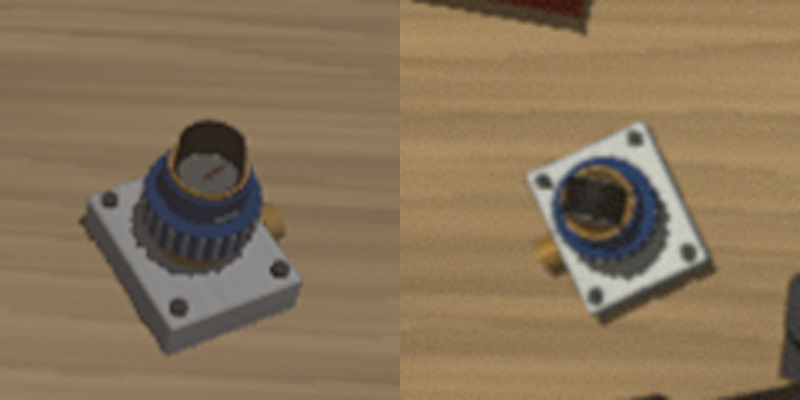

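The gauge stands upright in the mouth at (208,165), with its top at z=118, exactly home (36+82). Last check: that the sleeve is back up and the silencer is standing.

```bash
python3 - <<'E'
from h import *
a=np.load("scene.npz");b=np.load("zscene.npz")
for n,d in(("before",a),("after",b)):
    W=d["W"];i=d["i"].astype(int); blue=(i[...,2]>i[...,0]*1.4)&(i[...,2]>50)
    y,x=np.mgrid[:384,:512]; m=blue&(abs(x-331)<30)&(abs(y-222)<35)
    z=W[m][:,2]; rr=np.hypot(W[m][:,0]-590,W[m][:,1]-171.5)
    print(n,m.sum(),"neck z",np.percentile(z[rr<26],[5,50,97]).round(1),"flange",np.percentile(z[(rr>28)],[5,50,97]).round(1))
    m=(abs(x-113)<22)&(abs(y-195)<22)&(W[...,2]>50); print("sil",W[m].mean(0).round(1),W[m][:,2].max().round(1))
s=bot.get_state(); print(s["t"],s["force"].round(1)); bot.close_job()
E
```

```text
before 244 neck z [68.5 71.5 89.5] flange [69.5 70.9 73.4]
sil [ 566.5 -231.8   76.8] 90.5
after 249 neck z [67.4 71.7 90.2] flange [68.8 71.2 73.6]
sil [ 566.6 -231.7   76.5] 91.0
18.525 [0.8 0.7 0.6]
the job is handed in; nothing more can be done
```

The gauge is fully home in the blue coupler and locked, and I handed the job in at 18.5 s. I set it upright in the mouth and let go. Then I gripped the sleeve neck, pulled it 16 mm down to its stop, let it back up and moved the arm clear.

**Last checks, all passed:**
- **Gauge:** its top is at z = 118 mm in both cameras, which matches home (36 + 82).
- **Sleeve:** the flange top is at about 71 mm and the neck top at about 90 mm, the same as before I started, so it is back up.
- **Silencer:** it is still standing in its well, within 0.3 mm of where it was.
- **Force:** the highest reading was about 29 N, at the sleeve's stop.

**One disagreement:** the cameras showed the fingertips about 25 mm higher than the reported tool position throughout. I set heights from the cameras, and the z force falling to about zero when the gauge's foot met the jaws fitted that.

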